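# Slide the storage jar along the kerb into its place between two tins

## Task

Put the wide glass jar away in its place under the wire rack: without lifting it, push it along the tiled kerb, keeping it close to the kerb, and in between the yellow and the blue tin, which it must nudge apart, until it presses firmly but not hard against the green bookend at the end. The jar and both tins must stay upright; leave everything else on the counter where it is, and let go.

Things in the scene. Friction and masses are not known exactly. Their poses are not given: they have to be found in the camera images.
- jar: Low upright full glass storage jar with steel lid: diameter 92 mm (too wide to grip), 78 mm high (glass to 63 mm, lid 86 mm across), 0.45 to 0.85 kg. Origin: centre of its underside; z up. It slides (friction about 0.3). It starts left of its place, at y = +80 to +190 mm in the rack's frame, 2 to 14 mm off the kerb.
- rack: Fixed wire rack, the reference frame. Origin on the counter under it, on the lane's centre line; x points away from the robot across the lane, y to the robot's left along it, z up; yaw varies by 7 degrees. The jar travels along -y with its centre at x = 0. Only posts at x = +110 mm, y = -320 and +360 mm carry it: its robot side is open. It also carries the green bookend.
- rack_edge (a point): Middle of the rack's edge nearest the robot, at x = -45, y = +20, z = 260 mm in the rack's frame: a rod 10 mm thick. More rods along y lie at that height from here to x = +110 mm, y = -320 to +360 mm, over the whole lane: reach the jar from the robot's side under this edge, tool tilted. A tie rod also runs at x = +110, z = 100 mm.
- row_end (a point): Point on the counter on the centre line at y = -186 mm in the rack's frame, near the green bookend: a fixed upright plate 70 mm wide, 110 mm high. Where it stands is not reported: the face that stops the jar is within 20 mm of here along y, so the jar's centre ends at y = -160 to -120 mm. Feel for it: the force rises sharply. Over 40 N from the jar on it is a failure.
- kerb: Fixed tiled kerb (low wall) on the far side of the lane: 22 mm thick, 345 mm long, 60 mm high. Origin: centre of its underside, at x = +57, y = +87.5 mm in the rack's frame; same axes. Its face is at x = -11 mm in its own frame: the jar's centre is at x = -57 mm when touching. It ends at y = -172.5 mm in its own frame, just before the yellow tin.
- tin_back: Loose yellow tin beyond the kerb's end: 70 mm (x) by 110 mm (y), corners rounded 14 mm, 49 mm high, 0.3 to 0.5 kg, friction about 0.3. Origin: centre of its underside; at the start about x = +76, y = -160 mm in the rack's frame, so it stands some 5 mm in the jar's way.
- tin_front: Loose blue tin, same size and mass, on the robot's side of the lane, at the start about x = -76, y = -160 mm in the rack's frame: the gap between the tins is about 82 mm and the jar must spread it to 92 mm.
- scale: White kitchen scale with a steel plate and one red button, 200 x 160 x 32 mm, bystander. Origin: centre of its underside.
- steamer: Stacked pair of stainless steamer tiers in one piece, diameter 180 mm, height 120 mm, bystander. Origin: centre of its underside.
- bowl: Cobalt ceramic bowl, diameter 150 mm, height 65 mm, bystander. Origin: centre of its underside.
- spoon: Wooden spoon, 240 mm long, lying along its x, bystander.
- oil: Green glass bottle, diameter 66 mm, height 190 mm, bystander. Origin: centre of its underside.
Things that resemble listed ones, but are neither listed nor needed, are in the scene too. Of the things that look like the jar, the smallest one is meant.

How it is judged:
By the outcome, as a careful person would: the job done as asked, in the order asked, and still so for the second after the job is handed in, with the robot touching nothing.
It also fails if it takes over 53 s, if anything falls off the work surface, if the arm or the gripper's body presses on something with over 40 N, if the wrist force passes 120 N, or if a joint passes its speed limit or range.

## Robot

A 6-joint arm with a two-finger parallel gripper is mounted at the origin on the work surface. World frame = base frame: x ahead of the robot, y to its left, z up, the work surface at z = 0. Lengths are in m, angles in rad, forces in N, time in s.
With the tool pointing down it reaches from about 0.325 to 1 m from the base axis. Payload 5.1 kg.
Tool frame: the origin (TCP) lies at the very end of the fingers, on their centre line; the grasp point (between the pads) lies 19 mm behind it; y points along the fingers, x is the direction in which the jaws open and shut, and the axes are right-handed (so a half turn about y gives the same grasp; the last joint's range is limited). The gripper opens to 85 mm and grips with 20 to 120 N. Pads are 22 mm wide; open, the fingers measure 114 mm over their backs; the gripper's body (76 mm by 85 mm) begins 54 mm behind the grasp point. The pads swing forward as they close: fully open they stand 13 mm farther back than shut.
Start: joints at [-1.4, 0.124, 1.65, -0, 1.367, -0.083], TCP at [0.163, -0.629, 0.231] pointing down, gripper open.
Joint ranges: [-2.61, 2.61], [-1.02, 2.33], [0.03, 2.71], [-1.35, 4.49], [0.32, 2.68], [-2.91, 2.91]. Speed limits (rad/s): [2.57, 2.57, 3.14, 3.14, 3.14, 3.14].

## Interface

Orientations are given as a unit quaternion [x, y, z, w].
In Python, from plant import monitor, cams, order gives the robot as it stands.
- The arm moves only by the tool servo_tool, never from a script. Its argument "increments" is a list of rows, each a list of 6 numbers: the shift along the tool's x, y, z in mm, then the turn, a rotation vector about the tool's x, y, z in rad. A call has 1 to 20 rows; each row is the pose to reach, as a shift and turn from the pose commanded when the call began, along the tool's axes at that moment; what a row does not reach only later rows make up. A row lasts 1/10 s, in which the tool goes at most 50 mm and 8.59 degrees, less where a joint would pass 70% of its speed; a pose out of reach is approached as far as the arm can. A call with a gripper value outside its range is refused whole. "grip" is the gripper command: -1 is fully open, 1 is shut, values between are in proportion, set as the call begins (left out, the last holds). The fingers move at their own pace and stop on an object; "grip_force" is the grip in N (left out, the last holds). Time passes only in rows, so rows that repeat a pose let the fingers close. It gives the time, the measured TCP pose, the force and the opening at its end, in the units of the state.
- monitor.get_state(): the state, without advancing time (a new reading comes with each control period).
- cams.grab_frame(name): name is "scene" or "top"; returns a dict with "color" (480x640x3 uint8, red, green, blue), "mtx" (3x3 intrinsics, pixels), "extrinsics" (4x4, takes a point from world to camera coordinates). Camera axes: x right, y down, z forward; pixel columns grow to the right and rows downward; lengths in m; the calibration is good to about 2 mm. A picture is of the moment at which its call begins. There is no depth.
- order.finish_job(): hands the job in, once; it reports no verdict.
Trained networks look in a picture, given as the dict that the camera call returned (one of the last four; its "shot" number tells which), for a name from the list of things; names that differ only in an ending like _2 or _b are one class to them, and where a whole thing is asked for, a point or a joint stands for the part that bears it (a point fixed in the world has none). Each returns a list of dicts, best first, with "p" (0 to 1); they miss things now and then, are a little off and sometimes report something else, mostly with a low value. They report only what shows in the picture. A call takes as long as a camera call. They do not tell look-alikes from the thing itself.
- cams.recognise(picture, query): "location" ([x, y, z] in m, in world coordinates, good to about 4 mm: the middle of the surface that is visible of it).
The state is a dict: "time_s": time; "joint_pos": joint angles; "qvel": joint speeds; "joint_torque": joint torques, N m; "tool_pos": TCP position; "eef_rot": TCP orientation; "wrist_force": force on the tool from outside, world axes, zero at the start; "torque": the same for the moment, N m; "finger_gap": finger opening in m.
Only numpy, scipy, OpenCV 4.12 (cv2) and the standard library are available. Lean on these libraries where they do the work, as an engineer would, in place of code of your own. Each camera call takes 0.05 s, during which the arm holds its last target.

## Working session

There is one attempt and no reset: what is moved stays moved. The work goes in short steps, Python scripts to look and compute and a tool call to move; the robot and the scene stay as the last step left them, time stands still between calls to the robot, and variables do not carry over. Pictures are saved under pics/ and viewed, and the job is handed in when it is done.

Besides the shell and the picture viewer there is one more tool, called after ">>>" as name(argument=value, ...), one argument or row to a line, values as JSON. servo_tool: Moves the arm, as the interface text tells. Its arguments: {"type":"object","properties":{"increments":{"type":"array"},"grip":{"type":"number"},"grip_force":{"type":"number"}},"required":["increments"]}

```bash
ls; mkdir -p pics
cat > h.py <<'E'
import numpy as np, cv2, json
from plant import monitor, cams, order
from scipy.spatial.transform import Rotation as R
def save(f,n,crop=None,s=1):
    im=f["color"][:,:,::-1]
    if crop: im=im[crop[1]:crop[3],crop[0]:crop[2]]
    cv2.imwrite(n,cv2.resize(im,None,fx=s,fy=s,interpolation=cv2.INTER_CUBIC))
def proj(f,p):
    p=np.atleast_2d(p); c=(f["extrinsics"]@np.c_[p,np.ones(len(p))].T)[:3]
    u=f["mtx"]@c; return (u[:2]/u[2]).T
def ray(f,uv,z):
    E=f["extrinsics"]; Rm=E[:3,:3]; c=-Rm.T@E[:3,3]
    d=Rm.T@np.linalg.inv(f["mtx"])@np.array([uv[0],uv[1],1.]); return c+d*(z-c[2])/d[2]
E
python3 - <<'E'
from h import *
np.set_printoptions(precision=4,suppress=True)
a=cams.grab_frame("scene");b=cams.grab_frame("top")
save(a,"pics/s0.png");save(b,"pics/t0.png")
for f,n in((a,"scene"),(b,"top")):
    E=f["extrinsics"];print(n,-E[:3,:3].T@E[:3,3],f["mtx"][0,0])
    for q in ["jar","rack","kerb","tin_back","tin_front","scale","steamer","bowl","oil","spoon"]:
        print(q,[(round(r["p"],2),np.round(r["location"],3).tolist(),proj(f,r["location"]).round().tolist()) for r in cams.recognise(f,q)][:4])
print(monitor.get_state())
E
```

```text
pics
scene [ 1.4541 -0.2571  0.9979] 498.7415406632873
jar [(0.93, [0.59, 0.18, 0.078], [[380.0, 276.0]]), (0.62, [0.415, 0.095, 0.087], [[329.0, 239.0]]), (0.57, [0.845, 0.165, 0.103], [[418.0, 345.0]])]
rack [(0.7, [0.643, 0.066, 0.264], [[349.0, 243.0]]), (0.55, [0.669, -0.115, 0.045], [[279.0, 331.0]])]
kerb [(0.58, [0.641, 0.131, 0.034], [[369.0, 305.0]])]
tin_back [(0.82, [0.669, -0.115, 0.046], [[280.0, 331.0]]), (0.29, [0.364, 0.266, 0.013], [[376.0, 237.0]])]
tin_front [(0.65, [0.514, -0.108, 0.045], [[268.0, 288.0]])]
scale [(0.72, [0.336, -0.411, 0.023], [[150.0, 273.0]]), (0.43, [0.639, 0.069, 0.264], [[350.0, 241.0]]), (0.43, [0.362, 0.266, 0.01], [[376.0, 237.0]])]
steamer [(0.95, [0.585, -0.516, 0.066], [[105.0, 338.0]]), (0.35, [0.639, 0.068, 0.262], [[349.0, 242.0]])]
bowl [(0.61, [0.548, 0.537, 0.04], [[487.0, 251.0]])]
oil [(0.68, [0.517, -0.105, 0.048], [[270.0, 287.0]]), (0.5, [0.374, 0.501, 0.154], [[453.0, 188.0]])]
spoon [(0.6, [0.364, 0.266, 0.012], [[376.0, 237.0]])]
top [0.4666 0.0241 1.7697] 501.744187896871
jar [(0.94, [0.574, 0.184, 0.075], [[266.0, 242.
[... 439 characters left out ...]
])]
bowl [(0.69, [0.571, 0.536, 0.027], [[166.0, 245.0]])]
oil [(0.94, [0.372, 0.498, 0.127], [[168.0, 304.0]]), (0.7, [0.639, -0.112, 0.046], [[353.0, 223.0]])]
spoon [(0.84, [0.306, 0.27, 0.009], [[244.0, 320.0]])]
{'time_s': 1.1, 'joint_pos': array([-1.3996,  0.1238,  1.6503,  0.    ,  1.3675, -0.0826]), 'qvel': array([-0.0003,  0.0006,  0.0007,  0.0018,  0.0007,  0.0004]), 'joint_torque': array([  0.0001, -42.3605, -36.5762,  -0.0001,   0.0007,   0.    ]), 'tool_pos': array([ 0.1632, -0.6292,  0.2313]), 'eef_rot': array([-0.5593,  0.4327, -0.4327,  0.5593]), 'wrist_force': array([-0.5028, -0.2413,  0.1513]), 'torque': array([-0.0166,  0.0223,  0.0226]), 'finger_gap': 0.08529554786112824}
```

View pictures.

View pics/s0.png

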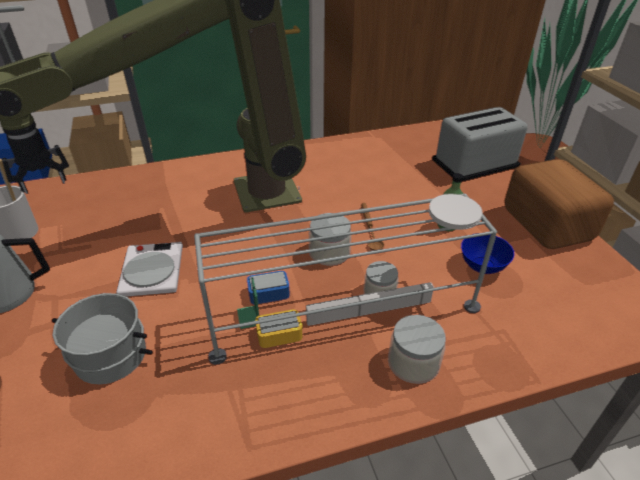

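View pics/t0.png

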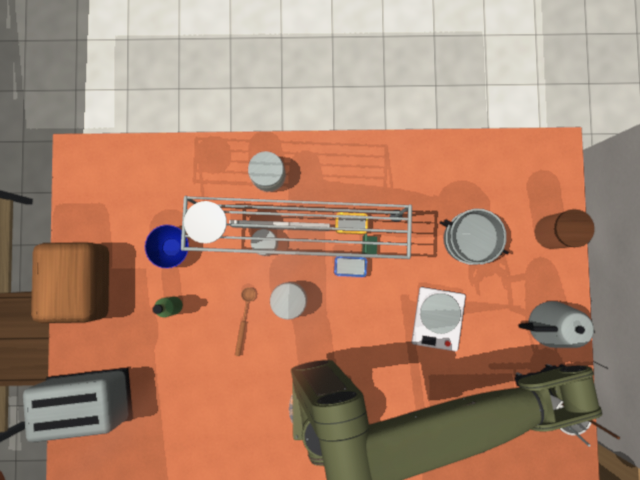

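Run:
```python
from h import *
a=cams.grab_frame("scene");b=cams.grab_frame("top")
save(a,"pics/s1.png",(180,180,520,380),2.35);save(b,"pics/t1.png",(170,180,430,330),3)
np.savez("f0.npz",a=a["color"],b=b["color"],am=a["mtx"],ae=a["extrinsics"],bm=b["mtx"],be=b["extrinsics"])
```

```text
(no output)
```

View pics/s1.png

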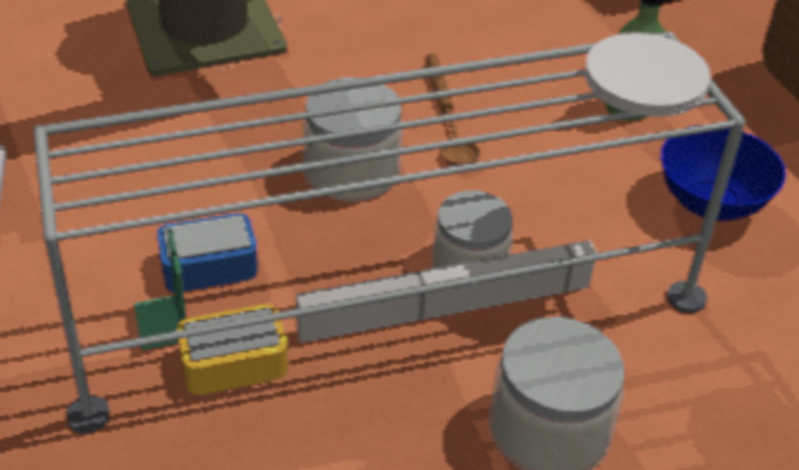

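View pics/t1.png

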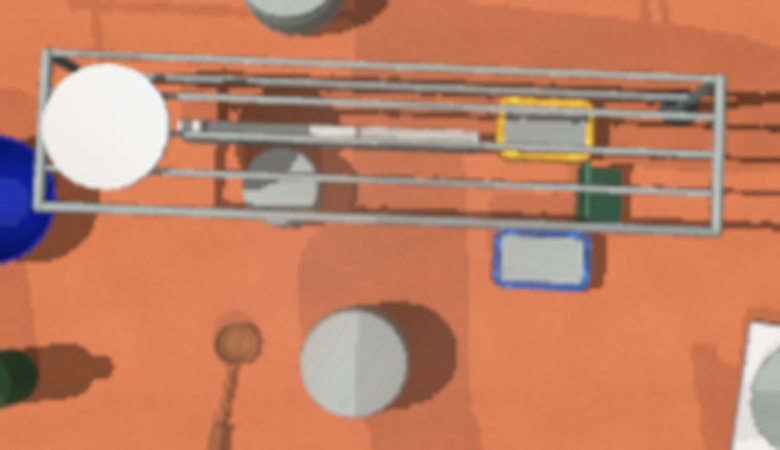

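```bash
cat >> h.py <<'E'
class _F: pass
def load():
    d=np.load("f0.npz"); return dict(color=d["a"],mtx=d["am"],extrinsics=d["ae"]),dict(color=d["b"],mtx=d["bm"],extrinsics=d["be"])
E
python3 - <<'E'
from h import *
from scipy.optimize import least_squares
np.set_printoptions(precision=4,suppress=True)
a,b=load()
C=lambda p,s,o:(np.array(p,float)+.0)/s+o
sp=[((40,130),(-45,-320,260)),((672,40),(-45,360,260)),((738,122),(110,360,260)),((50,235),(110,-320,260)),((88,414),(110,-320,0)),((687,297),(110,360,0))]
tp=[((48,52),(110,360,260)),((722,77),(110,-320,260)),((718,230),(-45,-320,260)),((38,208),(-45,360,260))]
A=np.array([C(p,2.35,(180,180)) for p,_ in sp]);PA=np.array([q for _,q in sp])/1e3
B=np.array([C(p,3,(170,180)) for p,_ in tp]);PB=np.array([q for _,q in tp])/1e3
def W(v,P):
    c,s=np.cos(v[2]),np.sin(v[2]);return np.c_[v[0]+c*P[:,0]-s*P[:,1],v[1]+s*P[:,0]+c*P[:,1],P[:,2]]
f=lambda v:np.r_[(proj(a,W(v,PA))-A).ravel(),(proj(b,W(v,PB))-B).ravel()]
r=least_squares(f,[.58,.05,0],loss="soft_l1")
v=r.x;print(v,np.degrees(v[2]));print(f(v).reshape(-1,2))
np.save("rack.npy",v)
def toR(p):
    c,s=np.cos(v[2]),np.sin(v[2]);d=np.array(p[:2])-v[:2];return np.array([c*d[0]+s*d[1],-s*d[0]+c*d[1]])*1e3
for n,p in dict(jarT=(.574,.184),jarS=(.59,.18),kerbT=(.636,.14),tb=(.637,-.107),tbS=(.669,-.115),tf=(.489,-.103),tfS=(.514,-.108),big1=(.385,.112),big2=(.81,.178),bowl=(.571,.536)).items(): print(n,toR(p))
# jar lid centre top & scene
print("lid top",ray(b,C((281,185),3,(170,180)),.078),toR(ray(b,C((281,185),3,(170,180)),.078)))
print("lid sc",ray(a,C((475,219),2.35,(180,180)),.078),toR(ray(a,C((475,219),2.35,(180,180)),.078)))
for n,p,z in(("bk",(602,192),.11),("bk_base",(580,215),.0),("blue",(542,259),.049),("yel",(546,129),.049),("big",(355,362),.11)):
    print(n,toR(ray(b,C(p,3,(170,180)),z)))
# overlays
for f_,n,o,s in((a,"so",(180,180,520,380),2.35),(b,"to",(170,180,430,330),3)):
    im=cv2.resize(f_["color"][o[1]:o[3],o[0]:o[2],::-1],None,fx=s,fy=s,interpolation=cv2.INTER_CUBIC)
    def ln(P):
        q=(proj(f_,W(v,np.array(P)/1e3))-o[:2])*s
        cv2.polylines(im,[q.round().astype(int)],True,(255,0,255),1)
    for z in(0,60): ln([(46,-85,z),(68,-85,z),(68,260,z),(46,260,z)])
    ln([(-45,-320,260),(110,-320,260),(110,360,260),(-45,360,260)])
    for y in (-206,-166): ln([(-35,y,0),(35,y,0),(35,y,110),(-35,y,110)])
    for x in(76,-76): ln([(x-35,-215,49),(x+35,-215,49),(x+35,-105,49),(x-35,-105,49)])
    cv2.imwrite(f"pics/{n}.png",im)
E
```

```text
[ 0.5721  0.0546 -0.055 ] -3.1534766014253743
[[ 0.0761 -0.002 ]
 [-1.7591 -1.5903]
 [ 0.0969  0.0874]
 [ 0.3643  0.621 ]
 [ 0.3437  0.497 ]
 [-0.4171  0.6501]
 [-0.0023 -0.0607]
 [-0.4066  0.6532]
 [-0.5125  0.7559]
 [ 0.4136 -0.985 ]]
jarT [ -5.2201 129.3308]
jarS [ 10.9758 126.217 ]
kerbT [59.1065 88.8081]
tb [  73.6927 -157.7629]
tbS [ 106.0843 -163.9905]
tf [ -74.3033 -161.9106]
tfS [ -49.0661 -165.5277]
big1 [-189.9731   47.0427]
big2 [230.7526 136.3224]
bowl [-27.5793 480.6327]
lid top [0.5752 0.192  0.078 ] [ -4.4424 137.4311]
lid sc [0.5822 0.1894 0.078 ] [  2.6209 135.1949]
bk [   0.2201 -220.4716]
bk_base [ -21.0409 -207.6932]
blue [ -75.3322 -161.2728]
yel [  73.8831 -160.5571]
big [-197.267    44.0432]
```

```bash
sleep 1
```

```text
(no output)
```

View pics/so.png

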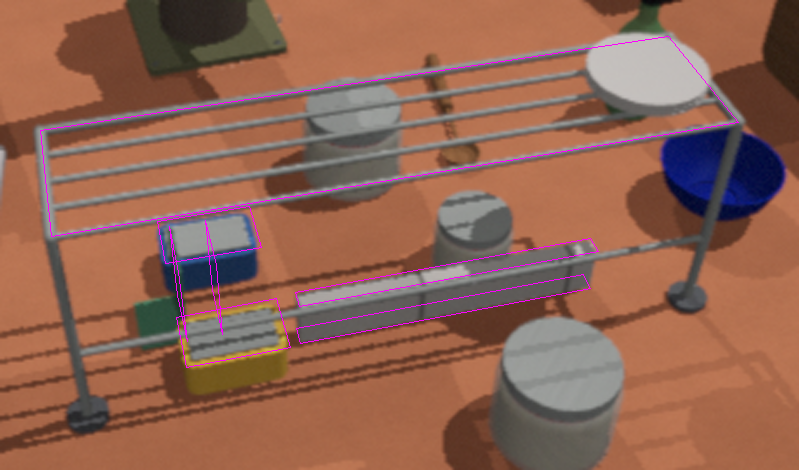

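View pics/to.png

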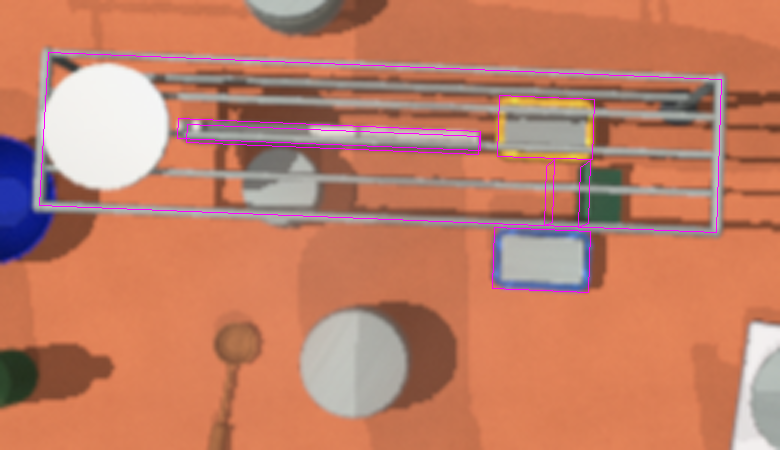

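```bash
cat >> h.py <<'E'
np.set_printoptions(precision=4,suppress=True)
try: V=np.load("rack.npy")
except Exception: V=None
def Rr(): return R.from_euler("z",V[2]).as_matrix()
def r2w(p): return np.r_[V[:2],0]+Rr()@(np.array(p,float)/1e3)
def w2r(p): return Rr().T@(np.array(p)-np.r_[V[:2],0])*1e3
def tool(psi,el,roll):  # rack frame: axis toward +x, yawed psi toward -y, el down; roll=0: tool z horizontal
    psi,el=np.radians([psi,el]); y=np.array([np.cos(el)*np.cos(psi),-np.cos(el)*np.sin(psi),-np.sin(el)])
    z=np.cross(y,[0,0,1]);z/=np.linalg.norm(z)
    M=np.c_[np.cross(y,z),y,z]
    return R.from_matrix(Rr()@M)*R.from_euler("y",roll,degrees=True)
def inc(pos_w,rot,s=None,base=None):
    s=s or monitor.get_state(); p0,r0=base or (s["tool_pos"],R.from_quat(s["eef_rot"]))
    return np.r_[r0.inv().apply(np.array(pos_w)-p0)*1e3,(r0.inv()*rot).as_rotvec()]
E
python3 - <<'E'
from h import *
s=monitor.get_state()
r=R.from_quat(s["eef_rot"]);print(r.as_matrix())
print(r2w((-5,225,35)),r2w((-140,274,240)),r2w((-5,-101,35)))
for roll in(0,90,180,-90):
    t=tool(20,55,roll);print(roll,t.as_matrix()[:,0],np.degrees((r.inv()*t).magnitude()))
a,b=load()
# big jar height: top lid centre in both
pb=(170+355/3,180+362/3);pa=(180+353/2.35,180+112/2.35)
for z in(.09,.1,.11,.12,.13):print(z,ray(a,pa,z)[:2],ray(b,pb,z)[:2])
pb=(263.7,241.7);pa=(180+475/2.35,180+219/2.35)
E
```

```text
[[ 0.251  0.     0.968]
 [-0.968  0.     0.251]
 [-0.    -1.     0.   ]]
[0.5795 0.2795 0.035 ] [0.4474 0.3359 0.24  ] [ 0.5615 -0.046   0.035 ]
0 [-0.7532  0.3221 -0.5736] 130.28264971351504
90 [ 0.3932  0.9195 -0.    ] 144.11325251484763
180 [ 0.7532 -0.3221  0.5736] 62.24414674327556
-90 [-0.3932 -0.9195 -0.    ] 50.99978002097727
0.09 [0.3701 0.1127] [0.3765 0.1104]
0.1 [0.382  0.1086] [0.377  0.1099]
0.11 [0.394  0.1046] [0.3776 0.1094]
0.12 [0.4059 0.1005] [0.3781 0.1089]
0.13 [0.4178 0.0964] [0.3786 0.1084]
```

Run:
```python
from h import *
down=lambda az:R.from_matrix(np.c_[[np.cos(az),np.sin(az),0],[0,0,-1],[-np.sin(az),np.cos(az),0]])
M=down(0).as_matrix();print(np.linalg.det(M))
print(inc((.45,-.2,.38),down(np.radians(-24))))
```

```text
0.9999999999999993
[-343.414  -148.658   385.411    -0.       -0.8982   -0.    ]
```

>>> servo_tool(
  increments=[
    [0, -50, 0, 0, 0, 0],
    [0, -100, 0, 0, 0, 0],
    [-343, -149, 385, 0, -0.898, 0],
    [-343, -149, 385, 0, -0.898, 0],
    [-343, -149, 385, 0, -0.898, 0],
    [-343, -149, 385, 0, -0.898, 0],
    [-343, -149, 385, 0, -0.898, 0],
    [-343, -149, 385, 0, -0.898, 0],
    [-343, -149, 385, 0, -0.898, 0],
    [-343, -149, 385, 0, -0.898, 0],
    [-343, -149, 385, 0, -0.898, 0],
    [-343, -149, 385, 0, -0.898, 0],
    [-343, -149, 385, 0, -0.898, 0],
    [-343, -149, 385, 0, -0.898, 0],
  ],
  grip=1,
)

```text
time_s: 2.6
tool_pos: [0.4508, -0.1984, 0.3809]
eef_rot: [0.692, -0.145, 0.146, -0.692]
wrist_force: [-1.0, -0.5, -0.5]
finger_gap: 0.0001
```

Run:
```python
from h import *
s=monitor.get_state();print(s["joint_pos"],s["tool_pos"],R.from_quat(s["eef_rot"]).as_matrix())
down=lambda az:R.from_matrix(np.c_[[np.cos(az),np.sin(az),0],[0,0,-1],[-np.sin(az),np.cos(az),0]])
print(inc((.40,.12,.40),down(np.radians(10))))
```

```text
[-0.5239 -0.2804  1.7846  0.0003  1.6364 -0.1093] [ 0.4508 -0.1984  0.3809] [[ 0.9153  0.001   0.4028]
 [-0.4028 -0.0002  0.9153]
 [ 0.001  -1.      0.0002]]
[-174.7573  -19.2275  271.0085    0.0001   -0.5891    0.001 ]
```

Run:
```python
from h import *
t=tool(10,65,180)
print(inc((.42,.10,.37),t))
```

```text
[-148.4255   10.7963  260.7515    0.0402   -0.182    -0.4341]
```

>>> servo_tool(
  increments=[
    [-148, 11, 261, 0.04, -0.182, -0.434],
    [-148, 11, 261, 0.04, -0.182, -0.434],
    [-148, 11, 261, 0.04, -0.182, -0.434],
    [-148, 11, 261, 0.04, -0.182, -0.434],
    [-148, 11, 261, 0.04, -0.182, -0.434],
    [-148, 11, 261, 0.04, -0.182, -0.434],
    [-148, 11, 261, 0.04, -0.182, -0.434],
    [-148, 11, 261, 0.04, -0.182, -0.434],
  ],
)

```text
time_s: 3.4
tool_pos: [0.4203, 0.0992, 0.3691]
eef_rot: [0.704, 0.072, 0.231, -0.668]
wrist_force: [0.4, -0.9, 0.5]
finger_gap: 0.0001
```

```bash
cat >> h.py <<'E'
A2,LF=.4227,.6079
def fk(q,T,d,off,wo):
    r=R.from_euler("z",q[0]); p=r.apply([0,off,d+0.])
    r2=r*R.from_euler("y",q[1]); p=p+r2.apply([0,0,A2])
    r3=r2*R.from_euler("y",q[2]); p=p+r3.apply([0,0,LF])
    r4=r3*R.from_euler("z",q[3]); r5=r4*R.from_euler("y",q[4]); p=p+r5.apply([0,wo,T])
    return p,r5
E
python3 - <<'E'
from h import *
s=monitor.get_state();q=s["joint_pos"];print(q,s["tool_pos"],s["time_s"]);r=R.from_quat(s["eef_rot"]);print(r.as_matrix())
d=-.0657
for T in(.2,.3):
    for off in(0,.0537):print(fk(q,T,d+T,off,.0537-off)[0]-s["tool_pos"])
print(fk(q,.2,0,0,0)[1].as_matrix())
E
```

```text
[ 0.2269 -0.6819  2.1112 -0.1942  1.3223  0.4674] [0.4203 0.0992 0.3691] 3.4
[[ 0.883   0.4101  0.2281]
 [-0.2063 -0.0973  0.9736]
 [ 0.4215 -0.9068 -0.0013]]
[-0.0219  0.0085 -0.0125]
[-0.0236  0.0092 -0.0022]
[ 0.0191 -0.0012 -0.0032]
[ 0.0174 -0.0006  0.0071]
[[-0.8911 -0.1942  0.4101]
 [-0.2545  0.9622 -0.0973]
 [-0.3757 -0.1911 -0.9068]]
```

```bash
cat >> h.py <<'E'
from scipy.optimize import least_squares
QL=np.array([[-2.61,2.61],[-1.02,2.33],[.03,2.71],[-1.35,4.49],[.32,2.68],[-2.91,2.91]])
C6=None
def fk6(q):
    p,r5=fk(q,.254,.1883,.0537,0); return p,r5*R.from_euler("z",q[5])*R.from_matrix(np.load("c6.npy"))
def ik(p,r,q0):
    f=lambda q:np.r_[(fk6(q)[0]-p)*5,(r.inv()*fk6(q)[1]).as_rotvec()]
    s=least_squares(f,q0,bounds=(QL[:,0],QL[:,1])); return s.x,np.sqrt(2*s.cost)
E
python3 - <<'E'
from h import *
s=monitor.get_state();q=s["joint_pos"]
r5=fk(q,.254,.1883,.0537,0)[1]*R.from_euler("z",q[5])
np.save("c6.npy",(r5.inv()*R.from_quat(s["eef_rot"])).as_matrix().round(3));print(np.load("c6.npy"))
for psi in(-10,0,10,20):
  for el in (55,):
    q=s["joint_pos"]
    for y in(225,130,20,-100):
        t=tool(psi,el,180)
        for back in((250,0) if y==225 else (0,)):
            p=r2w((-5,y,35))-t.apply([0,back/1e3,0])
            q,e=ik(p,t,q);print(psi,el,y,back,q,round(e,4))
E
```

```text
[[-1.  0.  0.]
 [ 0.  0.  1.]
 [ 0.  1. -0.]]
-10 55 225 250 [ 0.5562 -0.5524  2.2889 -0.3241  0.8662  0.5795] 0.0
-10 55 225 0 [ 0.4366  0.0488  2.1711 -0.5054  0.3783  0.7375] 0.0
-10 55 130 0 [ 0.2546 -0.0631  2.2822 -0.2444  0.3249  0.343 ] 0.0
-10 55 20 0 [ 0.0089 -0.1507  2.3617  0.1975  0.3285 -0.278 ] 0.0
-10 55 -100 0 [-0.2762 -0.1667  2.3756  0.5728  0.4201 -0.8619] 0.0
0 55 225 250 [ 0.6633 -0.4523  2.2229 -0.4845  0.9449  0.9205] 0.0
0 55 225 0 [ 0.4818  0.078   2.1402 -0.689   0.4795  1.0847] 0.0
0 55 130 0 [ 0.3078 -0.0406  2.2608 -0.5553  0.3965  0.8213] 0.0
0 55 20 0 [ 0.0685 -0.1417  2.3538 -0.2202  0.3296  0.3101] 0.0
0 55 -100 0 [-0.2175 -0.1773  2.3846  0.2803  0.3421 -0.3983] 0.0
10 55 225 250 [ 0.7408 -0.3343  2.1371 -0.5798  1.0429  1.1931] 0.0
10 55 225 0 [ 0.5204  0.1164  2.0986 -0.7703  0.5961  1.3283] 0.0
10 55 130 0 [ 0.3555 -0.0065  2.2274 -0.7179  0.5024  1.1505] 0.0
10 55 20 0 [ 0.1256 -0.1176  2.3325 -0.5409  0.3979  0.8007] 0.0
10 55 -100 0 [-0.1564 -0.1714  2.3795 -0.1311  0.3264  0.1841] 0.0
20 55 225 250 [ 0.7904 -0.2097  2.0364 -0.6252  1.147   1.4099] 0.0
20 55 225 0 [ 0.551   0.1613  2.0483 -0.7942  0.7161  1.5132] 0.0
20 55 130 0 [ 0.3954  0.0364  2.1839 -0.7863  0.6201  1.3841] 0.0
20 55 20 0 [ 0.1767 -0.0811  2.2991 -0.7125  0.5023  1.1414] 0.0
20 55 -100 0 [-0.0971 -0.1496  2.3608 -0.4834  0.3821  0.7073] 0.0
```

Run:
```python
from h import *
t=tool(20,55,180)
p=r2w((-14,228,30))-t.apply([0,.25,0]);print(p,w2r(p))
print(inc(p,t))
```

```text
[0.4388 0.3394 0.2348] [-148.7464  277.0437  234.788 ]
[-89.8528 106.0193 238.2793  -0.0859   0.1515  -0.1752]
```

>>> servo_tool(
  increments=[
    [-90, 106, 238, -0.086, 0.152, -0.175],
    [-90, 106, 238, -0.086, 0.152, -0.175],
    [-90, 106, 238, -0.086, 0.152, -0.175],
    [-90, 106, 238, -0.086, 0.152, -0.175],
    [-90, 106, 238, -0.086, 0.152, -0.175],
    [-90, 106, 238, -0.086, 0.152, -0.175],
    [-90, 106, 238, -0.086, 0.152, -0.175],
    [-90, 106, 238, -0.086, 0.152, -0.175],
  ],
)

```text
time_s: 4.2
tool_pos: [0.4413, 0.3365, 0.233]
eef_rot: [0.705, 0.07, 0.345, -0.616]
wrist_force: [0.2, -0.4, -0.0]
finger_gap: 0.0002
```

Run:
```python
from h import *
s=monitor.get_state();q=s["joint_pos"];print(q,w2r(s["tool_pos"]),s["time_s"],s["wrist_force"])
t=tool(20,55,180)
print(inc(r2w((-14,228,30)),t))
a=cams.grab_frame("scene");b=cams.grab_frame("top")
save(a,"pics/s2.png",(180,100,520,380),2.3);save(b,"pics/t2.png",(120,180,430,400),2.5)
```

```text
[ 0.8245 -0.1829  2.0318 -0.6332  1.1556  1.4571] [-146.0712  274.2669  233.0122] 4.2 [ 0.1816 -0.4465 -0.0462]
[ -1.4337 246.5429   3.4593   0.0072  -0.004   -0.0016]
```

View pics/s2.png

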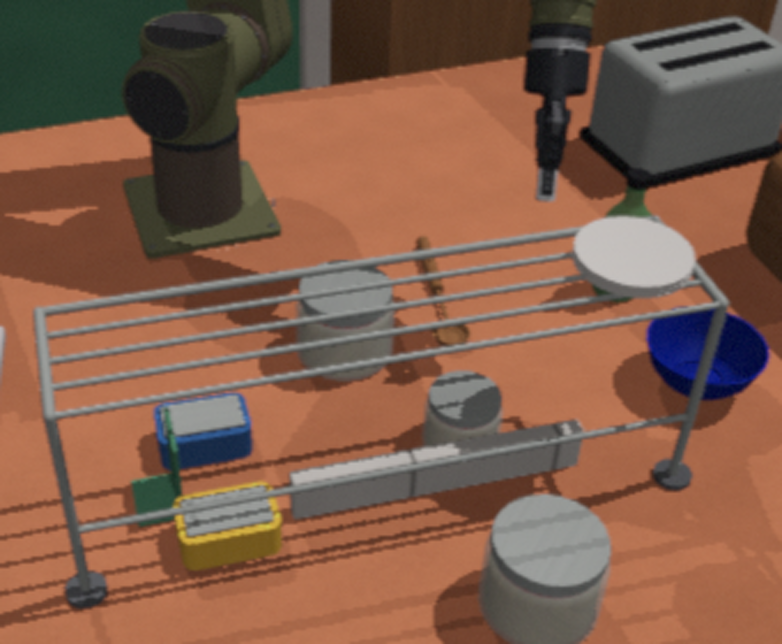

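View pics/t2.png

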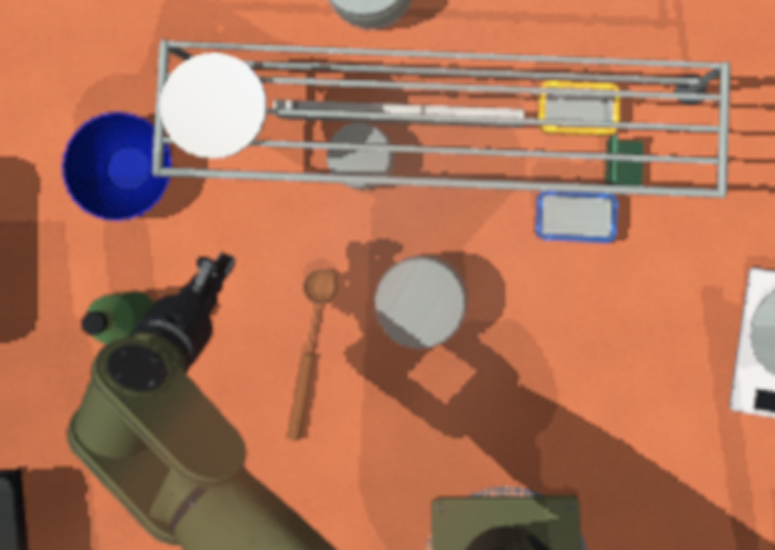

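>>> servo_tool(
  increments=[
    [-1, 50, 3, 0, 0, 0],
    [-1, 100, 3, 0, 0, 0],
    [-1, 140, 3, 0, 0, 0],
    [-1, 170, 3, 0, 0, 0],
    [-1, 195, 3, 0, 0, 0],
    [-1, 215, 3, 0, 0, 0],
    [-1, 235, 3, 0, 0, 0],
    [-1, 247, 3, 0, 0, 0],
    [-1, 247, 3, 0, 0, 0],
  ],
)

```text
time_s: 5.2
tool_pos: [0.5713, 0.283, 0.0325]
eef_rot: [0.703, 0.07, 0.346, -0.617]
wrist_force: [-0.7, -0.9, -0.2]
finger_gap: -0.0001
```

Run:
```python
from h import *
s=monitor.get_state();q=s["joint_pos"];print(q,w2r(s["tool_pos"]),s["time_s"],s["wrist_force"])
t=tool(20,55,180)
print(inc(r2w((-14,228,30)),t))
a=cams.grab_frame("scene");b=cams.grab_frame("top")
save(a,"pics/s3.png",(340,180,500,340),4);save(b,"pics/t3.png",(170,180,330,300),4)
```

```text
[ 0.584   0.1951  2.0344 -0.8114  0.725   1.5694] [-13.3349 228.035   32.5268] 5.2 [-0.7029 -0.8827 -0.1592]
[-1.9495  1.7194 -0.2672  0.0038 -0.0068 -0.0001]
```

View pics/s3.png

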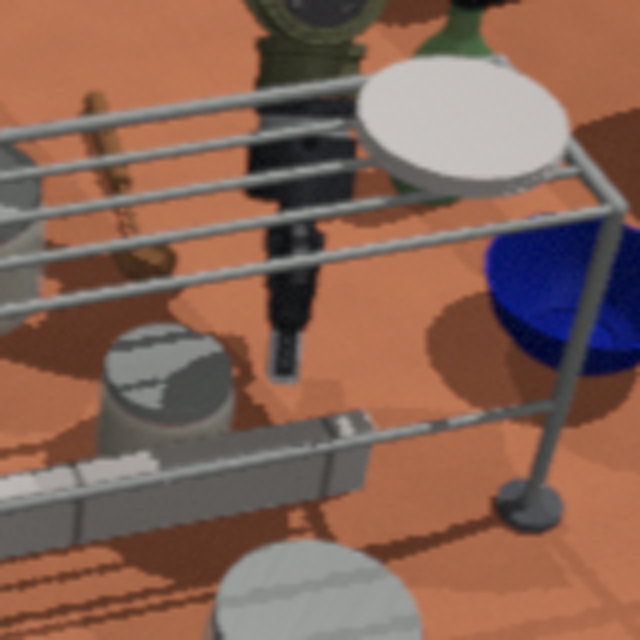

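View pics/t3.png

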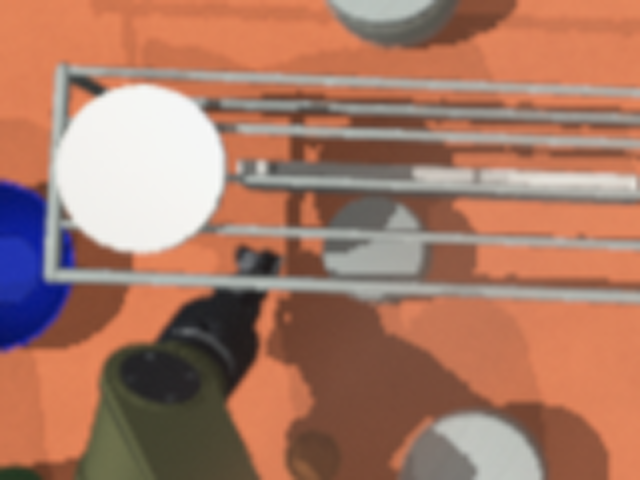

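Run:
```python
from h import *
t=tool(20,55,180)
for p in [(-8,205,31),(-8,195,31),(-8,180,31)]:
    print(inc(r2w(p),t))
print(t.inv().apply(Rr()@[1,0,0]),t.inv().apply(Rr()@[0,-1,0]))
```

```text
[  9.6818  10.082  -21.2382   0.0012  -0.0062   0.0009]
[ 12.5402  12.0575 -30.6151   0.0012  -0.0062   0.0009]
[ 16.8278  15.0209 -44.6805   0.0012  -0.0062   0.0009]
[0.7698 0.539  0.342 ] [ 0.2802  0.1962 -0.9397]
```

>>> servo_tool(
  increments=[
    [4, 4, -7, 0, 0, 0],
    [7, 7, -14, 0, 0, 0],
    [10, 10, -21, 0, 0, 0],
    [11, 11, -26, 0, 0, 0],
    [12, 12, -30, 0, 0, 0],
    [14, 13, -35, 0, 0, 0],
    [15, 14, -40, 0, 0, 0],
    [17, 15, -45, 0, 0, 0],
    [17, 15, -45, 0, 0, 0],
  ],
)

```text
time_s: 6.2
tool_pos: [0.5731, 0.2342, 0.0296]
eef_rot: [0.703, 0.071, 0.345, -0.617]
wrist_force: [0.5, 1.3, -0.8]
finger_gap: 0.0001
```

```bash
cat >> h.py <<'E'
def look(n,ca=(220,180,420,360),cb=(200,190,400,290)):
    s=monitor.get_state();print(w2r(s["tool_pos"]),s["time_s"],"F rack",Rr().T@s["wrist_force"],"M",s["torque"],"q",s["joint_pos"])
    a=cams.grab_frame("scene");b=cams.grab_frame("top")
    save(a,f"pics/s{n}.png",ca,3.3);save(b,f"pics/t{n}.png",cb,4)
    for f in(a,b):
        for q in("jar","tin_back","tin_front"):
            print(q,[(round(r["p"],2),w2r(r["location"]).round().tolist()) for r in cams.recognise(f,q) if abs(w2r(r["location"])[0])<130][:1])
E
python3 -c "
from h import *
look(4)"
```

```text
[ -8.8825 179.38    29.5698] 6.2 F rack [ 0.4134  1.365  -0.7774] M [0.1707 0.2369 0.0244] q [ 0.5033  0.1453  2.099  -0.8217  0.6675  1.5158]
jar [(0.89, [9.0, 110.0, 78.0])]
tin_back [(0.56, [106.0, -165.0, 46.0])]
tin_front [(0.82, [-49.0, -163.0, 46.0])]
jar [(0.89, [-6.0, 119.0, 77.0])]
tin_back [(0.91, [75.0, -157.0, 47.0])]
tin_front [(0.96, [-72.0, -163.0, 50.0])]
```

View pics/t4.png

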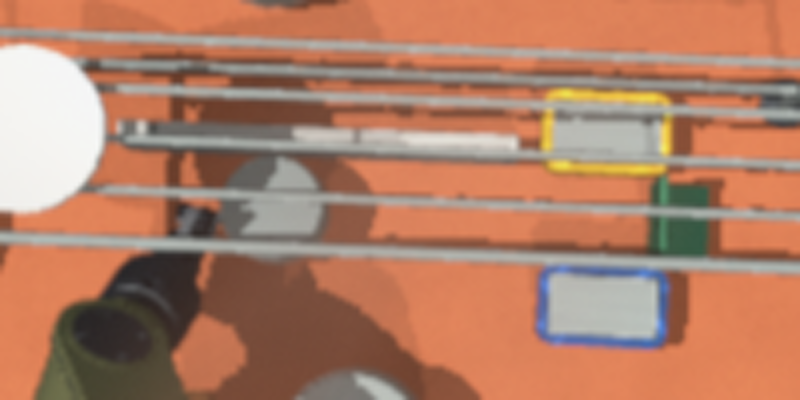

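View pics/s4.png

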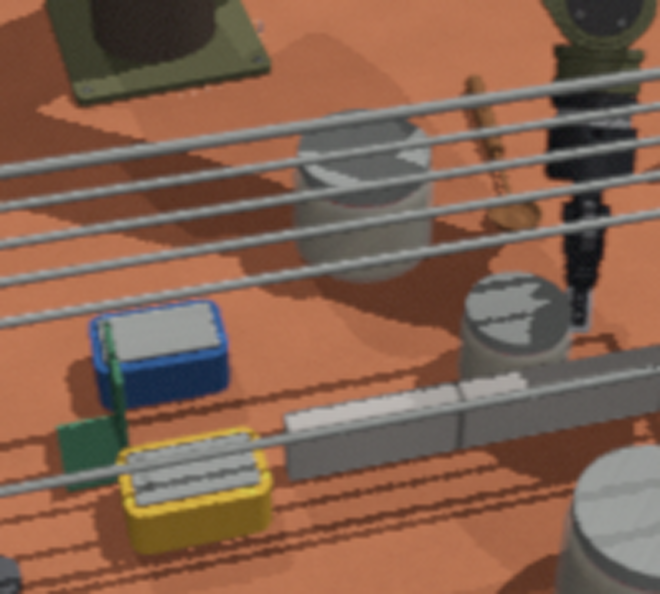

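Run:
```python
from h import *
a,b=load()
print(w2r(ray(b,(200+274.5/4,190+208/4),.078)))
t=tool(20,55,180)
for y in(160,140,100,60): print(inc(r2w((-8,y,31)),t))
```

```text
[ -4.8949 120.6553  78.    ]
[  7.0849   3.2975 -18.7799   0.0016  -0.0041  -0.0003]
[ 12.7664   7.25   -37.5442   0.0016  -0.0041  -0.0003]
[ 24.1294  15.155  -75.0727   0.0016  -0.0041  -0.0003]
[  35.4924   23.0599 -112.6013    0.0016   -0.0041   -0.0003]
```

>>> servo_tool(
  increments=[
    [4, 2, -10, 0, 0, 0],
    [7, 3, -19, 0, 0, 0],
    [10, 5, -28, 0, 0, 0],
    [13, 7, -38, 0, 0, 0],
    [16, 9, -47, 0, 0, 0],
    [18, 11, -56, 0, 0, 0],
    [21, 13, -66, 0, 0, 0],
    [24, 15, -75, 0, 0, 0],
    [27, 17, -84, 0, 0, 0],
    [30, 19, -94, 0, 0, 0],
    [33, 21, -104, 0, 0, 0],
    [35, 23, -113, 0, 0, 0],
  ],
)

```text
time_s: 7.8
tool_pos: [0.5669, 0.1137, 0.0309]
eef_rot: [0.703, 0.071, 0.345, -0.618]
wrist_force: [-1.3, 3.0, 0.1]
finger_gap: 0.0001
```

```bash
python3 -c "
from h import *
look(5)"
```

```text
[-8.4665 58.7714 30.9011] 7.8 F rack [-1.4632  2.907   0.0974] M [0.3865 0.2376 0.2151] q [ 0.2783  0.0096  2.2423 -0.7941  0.5338  1.3116]
jar [(0.78, [14.0, -6.0, 80.0])]
tin_back [(0.65, [103.0, -166.0, 46.0])]
tin_front []
jar [(0.57, [-1.0, -1.0, 77.0])]
tin_back [(0.93, [74.0, -162.0, 47.0])]
tin_front [(0.9, [-76.0, -164.0, 48.0])]
```

View pics/t5.png

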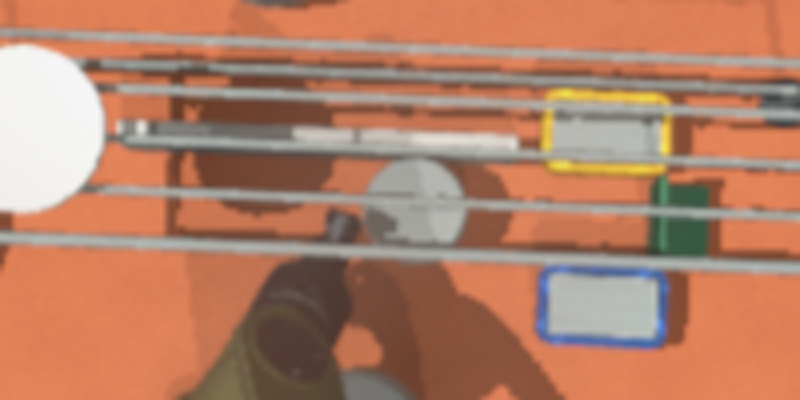

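View pics/s5.png

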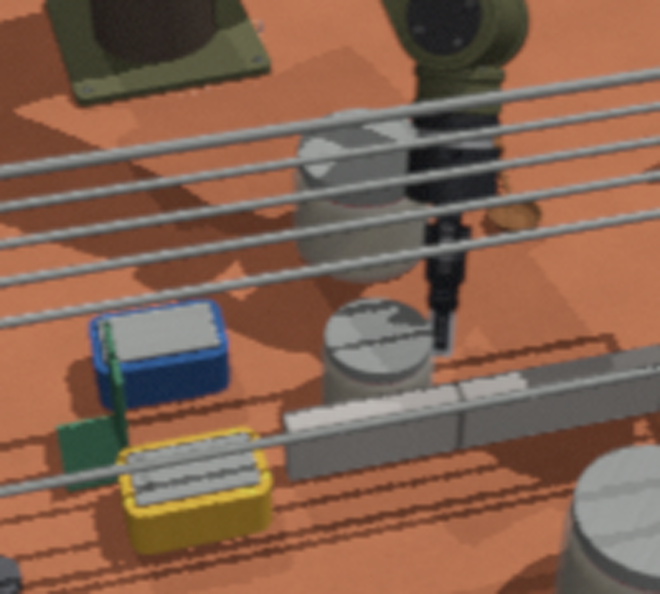

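Run:
```python
from h import *
t=tool(20,55,180)
for p in[(-8,35,31),(-4,10,31),(0,-15,31)]: print(inc(r2w(p),t))
```

```text
[  7.5163   5.0352 -23.23     0.0014  -0.0039  -0.0002]
[ 17.6873  12.1259 -45.3043   0.0014  -0.0039  -0.0002]
[ 27.8582  19.2165 -67.3786   0.0014  -0.0039  -0.0002]
```

>>> servo_tool(
  increments=[
    [3, 2, -9, 0, 0, 0],
    [6, 4, -18, 0, 0, 0],
    [9, 6, -26, 0, 0, 0],
    [13, 8, -35, 0, 0, 0],
    [17, 11, -44, 0, 0, 0],
    [21, 14, -53, 0, 0, 0],
    [25, 17, -61, 0, 0, 0],
    [28, 19, -67, 0, 0, 0],
    [28, 19, -67, 0, 0, 0],
  ],
)

```text
time_s: 9.1
tool_pos: [0.5714, 0.0384, 0.0313]
eef_rot: [0.703, 0.071, 0.346, -0.617]
wrist_force: [-1.1, 0.0, -0.6]
finger_gap: 0.0002
```

```bash
python3 -c "
from h import *
look(6)
t=tool(20,55,180)
for y in(-35,-60,-80,-85,-90,-95,-100,-105): print(y,inc(r2w((0,y,31)),t))"
```

```text
[  0.1472 -16.1971  31.2746] 9.1 F rack [-1.0711 -0.0403 -0.5582] M [0.1768 0.2339 0.0298] q [ 0.1106 -0.0335  2.2841 -0.7207  0.4464  1.1097]
jar [(0.76, [17.0, -81.0, 77.0])]
tin_back [(0.63, [104.0, -163.0, 46.0])]
tin_front [(0.96, [-47.0, -164.0, 47.0])]
jar [(0.78, [-4.0, -75.0, 76.0])]
tin_back [(0.91, [71.0, -160.0, 48.0])]
tin_front [(0.84, [-73.0, -163.0, 51.0])]
-35 [  5.7429   4.167  -19.1185   0.0014  -0.0038  -0.0003]
-60 [ 12.8376   9.1013 -42.5773   0.0014  -0.0038  -0.0003]
-80 [ 18.5133  13.0487 -61.3444   0.0014  -0.0038  -0.0003]
-85 [ 19.9323  14.0356 -66.0362   0.0014  -0.0038  -0.0003]
-90 [ 21.3512  15.0225 -70.7279   0.0014  -0.0038  -0.0003]
-95 [ 22.7701  16.0093 -75.4197   0.0014  -0.0038  -0.0003]
-100 [ 24.1891  16.9962 -80.1115   0.0014  -0.0038  -0.0003]
-105 [ 25.608   17.9831 -84.8032   0.0014  -0.0038  -0.0003]
```

View pics/t6.png

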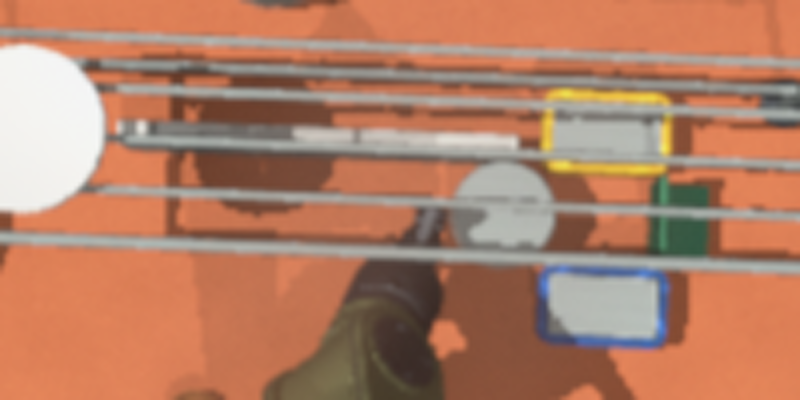

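View pics/s6.png

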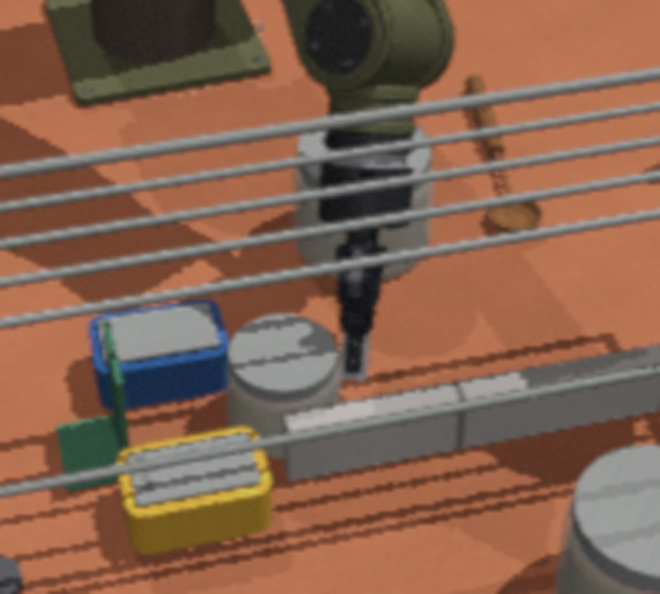

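>>> servo_tool(
  increments=[
    [1, 1, -5, 0, 0, 0],
    [3, 2, -10, 0, 0, 0],
    [4, 3, -14, 0, 0, 0],
    [6, 4, -19, 0, 0, 0],
    [7, 5, -24, 0, 0, 0],
    [9, 6, -29, 0, 0, 0],
    [10, 7, -33, 0, 0, 0],
    [12, 8, -38, 0, 0, 0],
    [13, 9, -43, 0, 0, 0],
  ],
)

```text
time_s: 10.4
tool_pos: [0.5686, -0.0065, 0.0312]
eef_rot: [0.703, 0.071, 0.345, -0.618]
wrist_force: [-0.6, 1.8, 0.5]
finger_gap: -0.0002
```

```bash
python3 -c "
from h import *
look(7,(240,220,400,350),(280,200,400,290))
a,b=load()
print(w2r(ray(b,(325.75,243.25),.078)))
t=tool(20,55,180)
for y in(-80,-85,-90,-95,-100,-105): print(y,inc(r2w((0,y,31)),t))"
```

```text
[ -0.0926 -61.1993  31.1707] 10.4 F rack [-0.7255  1.745   0.503 ] M [0.4054 0.2346 0.1751] q [ 0.0057 -0.059   2.3085 -0.6413  0.3947  0.9498]
jar [(0.67, [18.0, -121.0, 76.0])]
tin_back [(0.66, [20.0, -122.0, 77.0])]
tin_front [(0.94, [-63.0, -178.0, 44.0])]
jar [(0.66, [-4.0, -118.0, 74.0])]
tin_back [(0.63, [80.0, -164.0, 48.0])]
tin_front [(0.88, [-81.0, -164.0, 48.0])]
[ -1.3523 -72.2726  78.    ]
-80 [  5.4378   4.032  -18.0657   0.0018  -0.0042  -0.0004]
-85 [  6.8586   5.0206 -22.7566   0.0018  -0.0042  -0.0004]
-90 [  8.2794   6.0092 -27.4474   0.0018  -0.0042  -0.0004]
-95 [  9.7002   6.9979 -32.1382   0.0018  -0.0042  -0.0004]
-100 [ 11.121    7.9865 -36.8291   0.0018  -0.0042  -0.0004]
-105 [ 12.5418   8.9751 -41.5199   0.0018  -0.0042  -0.0004]
```

View pics/t7.png

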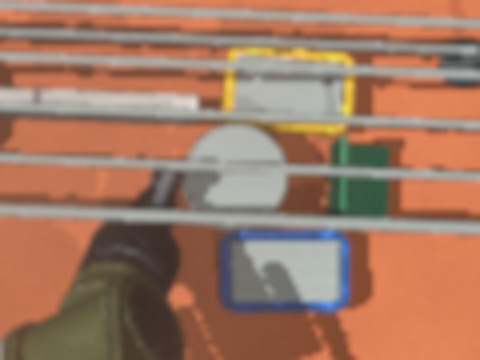

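View pics/s7.png

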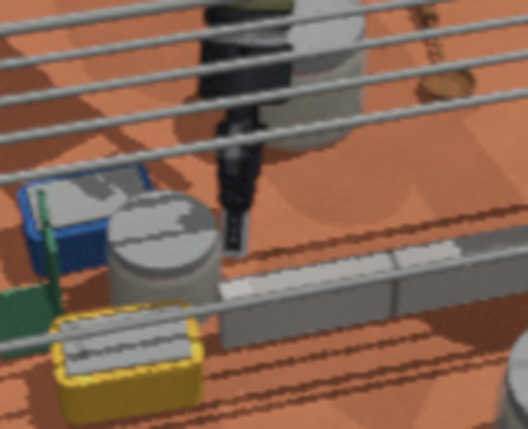

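```bash
python3 -c "
from h import *
a,b=load()
for x in (335,341): print(w2r(ray(b,(280+x/4,200+175/4),.11)))
for p in((40,200),(48,215)): print(w2r(ray(a,(240+p[0]/3.3,220+p[1]/3.3),.11)))
"
```

```text
[   0.1263 -197.5255  110.    ]
[   0.3266 -202.4956  110.    ]
[ -19.5421 -207.6235  110.    ]
[  -1.9324 -204.0399  110.    ]
```

>>> servo_tool(
  increments=[
    [1, 1, -4, 0, 0, 0],
    [2, 2, -8, 0, 0, 0],
    [4, 3, -12, 0, 0, 0],
    [5, 4, -16, 0, 0, 0],
    [5, 4, -16, 0, 0, 0],
  ],
)

```text
time_s: 11.3
tool_pos: [0.5681, -0.024, 0.0308]
eef_rot: [0.703, 0.071, 0.345, -0.617]
wrist_force: [0.2, 1.2, -0.1]
finger_gap: -0.0001
```

>>> servo_tool(
  increments=[
    [0.6, 0.4, -1.9, 0, 0, 0],
    [1.1, 0.8, -3.8, 0, 0, 0],
    [1.7, 1.2, -5.6, 0, 0, 0],
    [2.2, 1.6, -7.5, 0, 0, 0],
    [2.8, 2, -9.4, 0, 0, 0],
  ],
)

```text
time_s: 11.8
tool_pos: [0.5676, -0.0333, 0.0308]
eef_rot: [0.703, 0.071, 0.345, -0.618]
wrist_force: [0.2, 2.0, 0.9]
finger_gap: 0.0001
```

>>> servo_tool(
  increments=[
    [0.3, 0.2, -0.9, 0, 0, 0],
    [0.6, 0.4, -1.9, 0, 0, 0],
  ],
)

```text
time_s: 12.0
tool_pos: [0.5675, -0.0354, 0.0307]
eef_rot: [0.703, 0.071, 0.345, -0.618]
wrist_force: [0.4, 2.0, 0.8]
finger_gap: -0.0
```

>>> servo_tool(
  increments=[
    [0.3, 0.2, -0.9, 0, 0, 0],
    [0.6, 0.4, -1.9, 0, 0, 0],
  ],
)

```text
time_s: 12.2
tool_pos: [0.5674, -0.0373, 0.0307]
eef_rot: [0.703, 0.071, 0.345, -0.618]
wrist_force: [-0.5, 2.7, 0.4]
finger_gap: 0.0
```

>>> servo_tool(
  increments=[
    [0.3, 0.2, -0.9, 0, 0, 0],
    [0.6, 0.4, -1.9, 0, 0, 0],
  ],
)

```text
time_s: 12.4
tool_pos: [0.5673, -0.0394, 0.0308]
eef_rot: [0.703, 0.071, 0.345, -0.618]
wrist_force: [0.0, 2.9, 0.4]
finger_gap: 0.0001
```

>>> servo_tool(
  increments=[
    [0.3, 0.2, -0.9, 0, 0, 0],
    [0.3, 0.2, -0.9, 0, 0, 0],
  ],
)

```text
time_s: 12.6
tool_pos: [0.5673, -0.0405, 0.0308]
eef_rot: [0.703, 0.071, 0.345, -0.618]
wrist_force: [0.2, 2.1, 0.5]
finger_gap: -0.0002
```

```bash
python3 -c "
from h import *
look(8,(240,220,400,350),(280,200,400,290))"
```

```text
[  0.4244 -95.1698  30.7824] 12.6 F rack [0.0635 2.0593 0.4802] M [0.3445 0.1241 0.1929] q [-0.0748 -0.0687  2.3185 -0.5617  0.3589  0.8099]
jar [(0.93, [14.0, -155.0, 76.0])]
tin_back []
tin_front [(0.79, [-74.0, -185.0, 51.0])]
jar [(0.68, [-1.0, -150.0, 78.0])]
tin_back [(0.77, [79.0, -164.0, 46.0])]
tin_front [(0.93, [-81.0, -165.0, 48.0])]
```

View pics/t8.png

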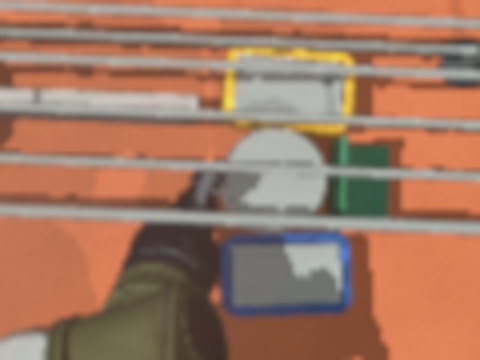

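View pics/s8.png

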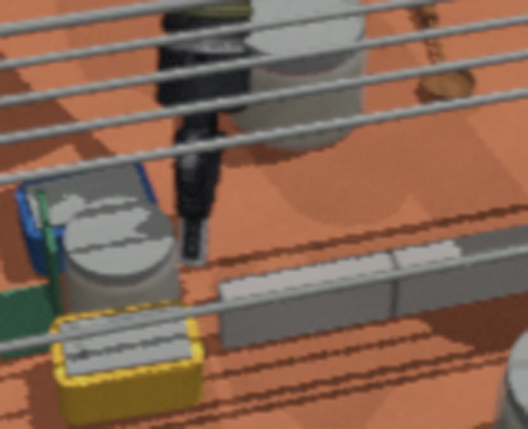

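>>> servo_tool(
  increments=[
    [0.3, 0.2, -0.9, 0, 0, 0],
    [0.3, 0.2, -0.9, 0, 0, 0],
  ],
)

```text
time_s: 13.2
tool_pos: [0.5673, -0.0413, 0.0308]
eef_rot: [0.703, 0.071, 0.345, -0.618]
wrist_force: [-0.4, 2.5, 0.2]
finger_gap: 0.0001
```

>>> servo_tool(
  increments=[
    [0.3, 0.2, -0.9, 0, 0, 0],
    [0.3, 0.2, -0.9, 0, 0, 0],
  ],
)

```text
time_s: 13.4
tool_pos: [0.5672, -0.0423, 0.0308]
eef_rot: [0.703, 0.071, 0.345, -0.618]
wrist_force: [0.2, 2.9, 1.1]
finger_gap: -0.0002
```

>>> servo_tool(
  increments=[
    [0.3, 0.2, -0.9, 0, 0, 0],
    [0.3, 0.2, -0.9, 0, 0, 0],
  ],
)

```text
time_s: 13.6
tool_pos: [0.5672, -0.0433, 0.0308]
eef_rot: [0.703, 0.071, 0.345, -0.618]
wrist_force: [-0.0, 2.6, 1.1]
finger_gap: 0.0001
```

>>> servo_tool(
  increments=[
    [0.3, 0.2, -0.9, 0, 0, 0],
    [0.3, 0.2, -0.9, 0, 0, 0],
  ],
)

```text
time_s: 13.8
tool_pos: [0.5672, -0.0443, 0.0308]
eef_rot: [0.703, 0.071, 0.345, -0.618]
wrist_force: [-0.2, 1.7, -0.3]
finger_gap: -0.0001
```

>>> servo_tool(
  increments=[
    [0.3, 0.2, -0.9, 0, 0, 0],
    [0.3, 0.2, -0.9, 0, 0, 0],
  ],
)

```text
time_s: 14.0
tool_pos: [0.5671, -0.0453, 0.0308]
eef_rot: [0.703, 0.071, 0.345, -0.618]
wrist_force: [-0.2, 2.1, -0.1]
finger_gap: -0.0
```

>>> servo_tool(
  increments=[
    [0.3, 0.2, -0.9, 0, 0, 0],
    [0.3, 0.2, -0.9, 0, 0, 0],
  ],
)

```text
time_s: 14.2
tool_pos: [0.5672, -0.046, 0.0308]
eef_rot: [0.703, 0.071, 0.345, -0.618]
wrist_force: [-1.0, 3.4, 0.3]
finger_gap: -0.0
```

>>> servo_tool(
  increments=[
    [0.3, 0.2, -0.9, 0, 0, 0],
    [0.3, 0.2, -0.9, 0, 0, 0],
  ],
)

```text
time_s: 14.4
tool_pos: [0.5672, -0.0463, 0.0308]
eef_rot: [0.703, 0.072, 0.345, -0.618]
wrist_force: [-1.7, 7.1, 2.3]
finger_gap: -0.0001
```

```bash
python3 -c "
from h import *
s=monitor.get_state();print(w2r(s['tool_pos']),s['joint_pos'],s['wrist_force'],s['torque'])"
```

```text
[   0.6919 -101.0384   30.7793] [-0.0899 -0.0701  2.3199 -0.5415  0.3512  0.7788] [-1.707   7.1117  2.2732] [1.1563 0.1994 0.6918]
```

>>> servo_tool(
  increments=[
    [0.3, 0.2, -0.9, 0, 0, 0],
    [0.3, 0.2, -0.9, 0, 0, 0],
  ],
)

```text
time_s: 14.6
tool_pos: [0.5674, -0.0466, 0.0308]
eef_rot: [0.702, 0.072, 0.345, -0.619]
wrist_force: [-1.8, 12.5, 2.2]
finger_gap: -0.0
```

>>> servo_tool(
  increments=[
    [0.3, 0.2, -0.9, 0, 0, 0],
    [0.3, 0.2, -0.9, 0, 0, 0],
  ],
)

```text
time_s: 14.8
tool_pos: [0.5676, -0.0468, 0.0309]
eef_rot: [0.702, 0.073, 0.345, -0.619]
wrist_force: [-0.9, 15.6, 1.6]
finger_gap: 0.0
```

>>> servo_tool(
  increments=[
    [0.3, 0.2, -0.9, 0, 0, 0],
    [0.3, 0.2, -0.9, 0, 0, 0],
    [0.3, 0.2, -0.9, 0, 0, 0],
  ],
)

```text
time_s: 15.1
tool_pos: [0.5678, -0.047, 0.0309]
eef_rot: [0.701, 0.073, 0.346, -0.619]
wrist_force: [-0.2, 20.2, 1.6]
finger_gap: 0.0
```

```bash
python3 -c "
from h import *
look(9,(240,220,400,350),(280,200,400,290))"
```

```text
[   1.3294 -101.6631   30.9421] 15.1 F rack [-1.282  20.2024  1.5703] M [2.6904 0.1906 1.7573] q [-0.0939 -0.0706  2.3206 -0.5308  0.3449  0.7653]
jar [(0.94, [16.0, -160.0, 81.0])]
tin_back [(0.65, [108.0, -165.0, 47.0])]
tin_front [(0.77, [-76.0, -183.0, 50.0])]
jar [(0.86, [-1.0, -158.0, 77.0])]
tin_back [(0.89, [78.0, -159.0, 47.0])]
tin_front [(0.93, [-85.0, -167.0, 48.0])]
```

View pics/t9.png

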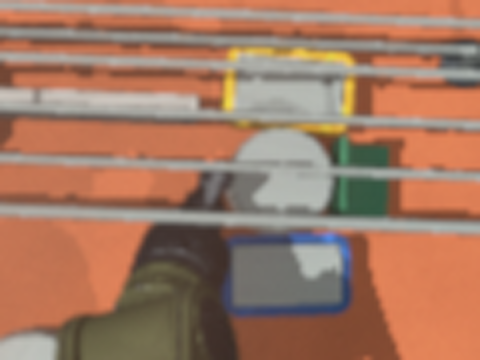

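View pics/s9.png

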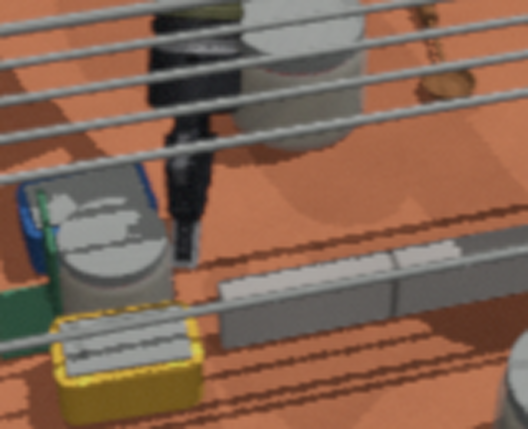

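>>> servo_tool(
  increments=[
    [-0.3, -0.2, 1, 0, 0, 0],
    [-0.6, -0.4, 2, 0, 0, 0],
    [-1, -0.7, 3.5, 0, 0, 0],
    [-1.7, -1.2, 5.6, 0, 0, 0],
    [-3, -2, 10, 0, 0, 0],
    [-5, -3.5, 17, 0, 0, 0],
    [-8, -6, 27, 0, 0, 0],
    [-8, -6, 27, 0, 0, 0],
  ],
)

```text
time_s: 16.3
tool_pos: [0.5685, -0.0208, 0.0311]
eef_rot: [0.703, 0.071, 0.345, -0.618]
wrist_force: [0.3, 0.7, 0.1]
finger_gap: -0.0002
```

```bash
python3 -c "
from h import *
look(10,(240,220,400,350),(280,200,400,290))"
```

```text
[  0.5625 -75.4349  31.0915] 16.3 F rack [0.2614 0.7043 0.0596] M [ 0.065   0.2284 -0.0278] q [-0.0281 -0.063   2.3124 -0.6092  0.3794  0.8914]
jar [(0.71, [16.0, -161.0, 78.0])]
tin_back [(0.79, [109.0, -164.0, 44.0])]
tin_front [(0.94, [-81.0, -183.0, 50.0])]
jar [(0.84, [-3.0, -158.0, 77.0])]
tin_back [(0.98, [78.0, -162.0, 48.0])]
tin_front [(0.66, [-82.0, -164.0, 49.0])]
```

View pics/s10.png

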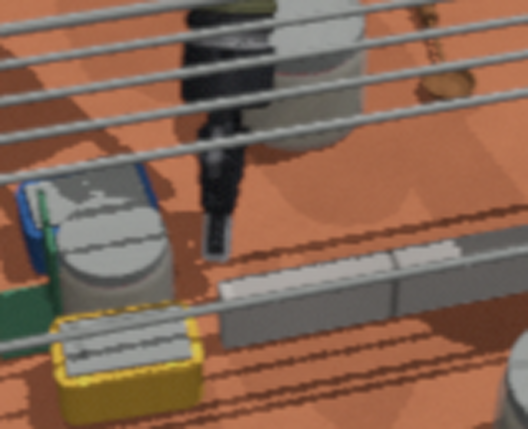

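Jar stays seated. Retracting along the tool axis.

>>> servo_tool(
  increments=[
    [0, -20, 0, 0, 0, 0],
    [0, -50, 0, 0, 0, 0],
    [0, -90, 0, 0, 0, 0],
    [0, -130, 0, 0, 0, 0],
    [0, -170, 0, 0, 0, 0],
    [0, -210, 0, 0, 0, 0],
    [0, -250, 0, 0, 0, 0],
    [0, -270, 0, 0, 0, 0],
    [0, -270, 0, 0, 0, 0],
    [0, -270, 0, 0, 0, 0],
  ],
)

```text
time_s: 17.7
tool_pos: [0.4264, 0.04, 0.252]
eef_rot: [0.703, 0.071, 0.345, -0.618]
wrist_force: [0.7, 0.1, -0.5]
finger_gap: 0.0004
```

```bash
python3 -c "
from h import *
look(11,(200,180,420,350),(200,180,400,330))
b=cams.grab_frame('top');save(b,'pics/t12.png')
a,b0=load()
print((np.abs(b['color'].astype(int)-b0['color']).sum(2)>60).mean())"
```

```text
[-144.659   -22.6022  251.9648] 17.7 F rack [ 0.7221  0.1367 -0.5345] M [0.1138 0.2591 0.033 ] q [ 0.1692 -0.7737  2.3882 -0.3731  1.0282  0.6905]
jar [(0.67, [16.0, -161.0, 80.0])]
tin_back [(0.65, [109.0, -167.0, 44.0])]
tin_front [(0.82, [-78.0, -181.0, 52.0])]
jar [(0.74, [38.0, 102.0, 266.0])]
tin_back [(0.64, [77.0, -166.0, 48.0])]
tin_front [(0.7, [-82.0, -162.0, 48.0])]
0.12534830729166666
```

View pics/s11.png

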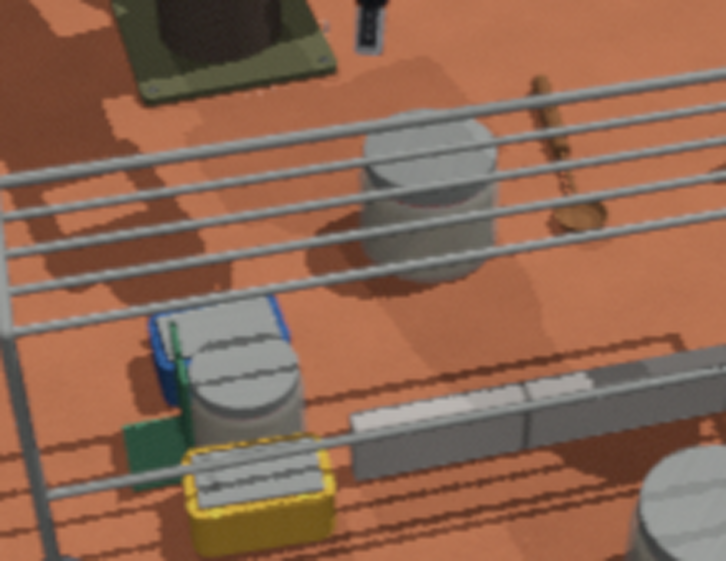

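View pics/t12.png

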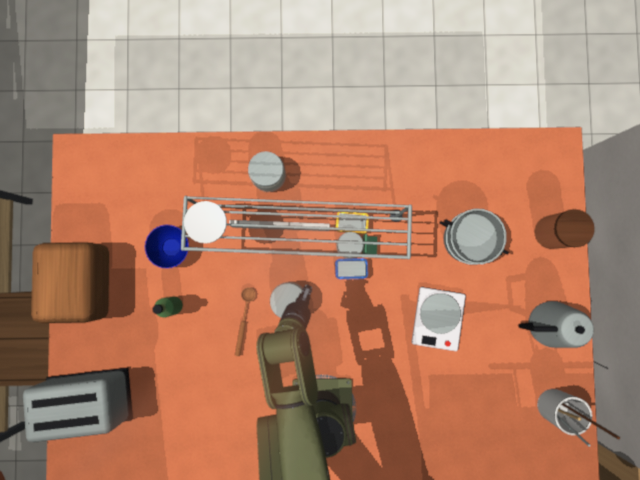

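View pics/t11.png

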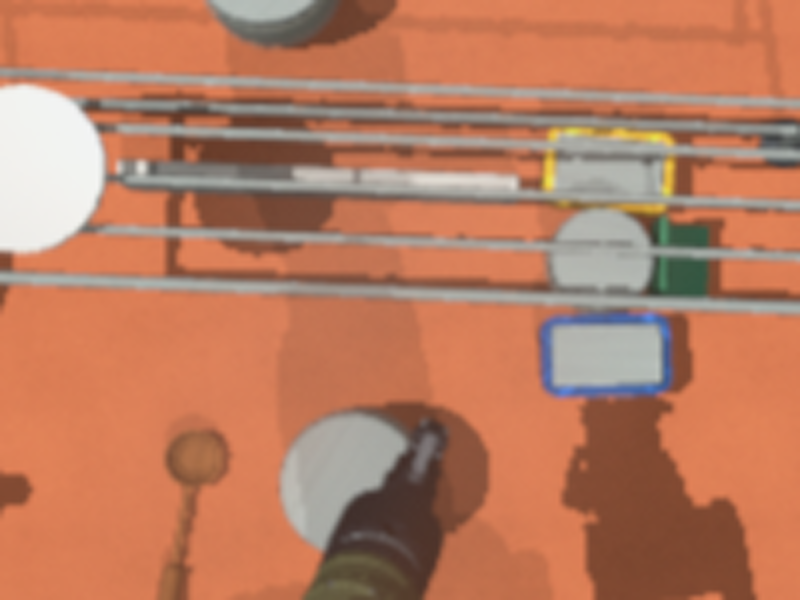

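```bash
python3 -c "
from h import *
print(order.finish_job())"
```

```text
the job is handed in; nothing more can be done
None
```

The jar is in its place between the two tins and against the green bookend, and I've handed the job in. The robot's clock read 17.7 s just before the final pictures, against the 53 s limit.

**Choice of jar:** three things looked like the jar. I took the smallest, under the rack at about (264, 242) in the top picture. The larger ones at (266, 171) and (288, 300) were left alone.

**What I did:** I pushed with closed, tilted fingers reached in under the rack edge. The jar went along the kerb and between the tins until the force rose sharply. I pressed to about 20 N at the wrist (limit on the bookend 40 N), then backed off and retracted.

**Last checks:**
- **Jar and tins:** after release the networks put the jar's centre at about y = -158 mm, x = -3 mm in the rack's frame. The tins read x = +77 and -82 mm. All three stood upright in the pictures, and the jar stayed against the bookend.
- **Other things:** by eye, everything else on the counter looked where it was. The gripper was clear of everything at z = 0.25 m, and the wrist force was near zero.

**Disagreements:**
- The two cameras differed on the jar's x by up to about 20 mm, because the scene camera sees mostly its far side.
- In the last top picture, the jar network reported something at rack height instead of the jar. I relied on the picture itself and on earlier readings.

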